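Slide the blank under the drill jig's bridge

TASK

Load the flat aluminium plate into the drill jig: push it gently along the bench with the fingertips, under the low bridge of the jig and fully home, square against the end stop behind it. Keep the plate flat on the bench all the way (do not lift or tip it), leave the steel block, the jar and the big nut where they are, and finish with the hand clear.

Things in the scene. Friction and masses are not known exactly. Their poses are not given: they have to be found in the camera images.
- plate: The loose aluminium plate to load: 120 long (its x) x 90 wide (its y) x 12 mm thick, 0.23 to 0.45 kg, four small dark dots on top. Origin: centre of its underside. +x end leads. It starts flat on the bench before the jig's mouth: centre 190 to 260 mm before the bridge's middle, up to 35 mm to either side of the jig's centre line, turned up to 20 degrees from the jig's +x.
- plate_nose (a point): Middle of the plate's leading edge, on the underside: 60 mm along the plate's +x from its origin; axes as the plate's.
- jig: The drill jig, fixed to the bench. Origin: on the bench under the bridge's middle. Its +x is the way the plate is pushed in (world +y, up to 11 degrees off), +z up. Steel bridge bar: x -18 to +18, y -71 to +71 mm; underside 16, top 30 mm above the bench; two brass bushes to 37 mm. Legs and dark side guides, 16 mm high, leave a channel 98 mm wide (y -49 to +49), floored by the bench.
- jig_mouth (a point): Middle of the flared mouth, on the bench: 55 mm before the jig's origin (jig x -55 mm); axes as the jig's. Here two slanted lead-ins, 16 mm high, stand about 130 mm apart; they narrow to the channel's 98 mm at jig x -18 mm.
- jig_stop (a point): Middle of the end stop's face, on the bench: 30 mm beyond the jig's origin (jig x +30 mm); axes as the jig's. The stop is a rigid dark bar 22 mm high. With the plate home against it, the plate's centre is at jig x -30 mm and its rear edge at x -90 mm, so that end still sticks out, clear of bridge and lead-ins.
- riser: Bystander: loose steel block 80 x 50 x 34 mm (too tall for the bridge), 0.9 kg. Origin: centre of its underside.
- tin: Bystander: loose white plastic screw jar with black lid, 56 mm diameter, 60 mm tall. Origin: centre of its underside.
- nut: Bystander: loose big dark steel hexagon nut with a tapered top and a dark blind hole in it, 42 mm across corners, 42 mm tall. Origin: centre of its underside.
Mind the look-alikes: they are no part of the job. Of the things that look like the jig, take the one that is farthest from the robot's base at the start.

How it is judged:
By the outcome, as a careful person would: the job done as asked, in the order asked, and still so for the second after the job is handed in, with the robot touching nothing.
It also fails if it takes over 58 s, if anything falls off the work surface, if the arm or the gripper's body presses on something with over 40 N, if the wrist force passes 120 N, or if a joint passes its speed limit or range.

ROBOT

A 7-joint arm with a two-finger parallel gripper is mounted at the origin on the work surface. World frame = base frame: x ahead of the robot, y to its left, z up, the work surface at z = 0. Lengths are in m, angles in rad, forces in N, time in s.
With the tool pointing down it reaches from about 0.4 to 0.9 m from the base axis. Payload 5.5 kg.
Tool frame: the origin (TCP) lies where the fingers leave the gripper's body, on its centre line; the fingertips stand 73 mm ahead of it and the grasp point (between the pads) lies 54 mm ahead of it; z points along the fingers, x is the direction in which the jaws open and shut, and the axes are right-handed (so a half turn about z gives the same grasp; the last joint's range is limited). The gripper opens to 85 mm and grips with 20 to 120 N. Pads are 22 mm wide; open, the fingers measure 114 mm over their backs; the gripper's body (76 mm by 85 mm) begins 54 mm behind the grasp point. The pads swing forward as they close: fully open they stand 13 mm farther back than shut.
Start: joints at [-0.869, 0.501, -0.427, 1.55, 0.221, 1.138, -0.21], TCP at [0.276, 0.588, 0.304] pointing down, gripper open.
Joint ranges: [-2.88, 2.88], [-0.31, 2.03], [-1.54, 1.56], [0.2, 2.42], [-1.41, 4.55], [0.19, 2.02], [-2.57, 2.57]. Speed limits (rad/s): [2.57, 2.57, 3.14, 3.14, 3.14, 3.14, 3.14].

INTERFACE

Orientations are given as a unit quaternion [x, y, z, w].
In Python, from workcell import env gives the robot as it stands.
- The arm moves only by the tool arm_command, never from a script. Its argument "commands" is a list that holds one entry, the list of rows, each a list of 6 numbers: the shift along the tool's x, y, z in m, then the turn, a rotation vector about the tool's x, y, z in rad. A call has 1 to 8 rows; each row shifts and turns the commanded pose from where the row before left it, along the tool's axes as they then stand; what a row does not reach is not made up. A row lasts 1/10 s, in which the tool goes at most 50 mm and 8.59 degrees, less where a joint would pass 70% of its speed; a pose out of reach is approached as far as the arm can. A call with a gripper value outside its range is refused whole. "hand" is the opening, from 0 (shut) to 1 (fully open), set as the call begins (left out, the last holds). The fingers move at their own pace and stop on an object; the grip force is fixed at half the most. Time passes only in rows, so rows that do not move let the fingers close. It gives the time, the measured TCP pose, the force and the opening at its end, in the units of the state.
- env.get_obs(): the state, without advancing time (a new reading comes with each control period).
- env.grab_frame(name): name is "side" or "top" or "wrist"; returns a dict with "image" (480x640x3 uint8, red, green, blue), "fx", "fy", "cx", "cy" (pixels), "rvec" (rotation vector, rad) and "tvec" (3), from world to camera coordinates, as OpenCV has them. Camera axes: x right, y down, z forward; pixel columns grow to the right and rows downward; lengths in m; the calibration is good to about 2 mm. The wrist camera is an equidistant fisheye: a pixel r from the principal point sees the ray r / f radians off the axis. A picture is of the moment at which its call begins. There is no depth.
- env.hand_in(): hands the job in, once; it reports no verdict.
The state is a dict: "time": time; "joint_pos": joint angles; "joint_velocities": joint speeds; "tau": joint torques, N m; "tcp_pos": TCP position; "ee_rot": TCP orientation; "ft_force": force on the tool from outside, world axes, zero at the start; "wrist_torque": the same for the moment, N m; "gripper_width": opening from 0.0 (shut) to 1.0 (fully open).
Only numpy, scipy, OpenCV 4.12 (cv2) and the standard library are available. Lean on these libraries where they do the work, as an engineer would, in place of code of your own. Each camera call takes 0.05 s, during which the arm holds its last target.

## Working session

There is one attempt and no reset: what is moved stays moved. The work goes in short steps, Python scripts to look and compute and a tool call to move; the robot and the scene stay as the last step left them, time stands still between calls to the robot, and variables do not carry over. Pictures are saved under pics/ and viewed, and the job is handed in when it is done.

Besides the shell and the picture viewer there is one more tool, called after "Call:" as a command line: name --argument value ..., lists and objects as JSON in quotes. arm_command: Moves the arm, as the interface text tells. Its arguments: {"type":"object","properties":{"commands":{"type":"array"},"hand":{"type":"number"}},"required":["commands"]}

```bash
mkdir -p pics; ls
python3 - <<'E'
from workcell import env
import cv2,numpy as np,pickle
o=env.get_obs(); print({k:np.round(v,3) for k,v in o.items()})
d={}
for n in ["top","side","wrist"]:
    f=env.grab_frame(n); d[n]=f
    cv2.imwrite(f"pics/{n}0.png",f["image"][:,:,::-1])
    R=cv2.Rodrigues(np.array(f["rvec"]))[0]
    print(n,f["fx"],f["cx"],f["cy"],"cam",-R.T@np.array(f["tvec"]), R[2])
pickle.dump(d,open("f0.pkl","wb"))
E
```

```text
pics
{'time': np.float64(0.0), 'joint_pos': array([-0.869,  0.502, -0.427,  1.551,  0.221,  1.138, -0.21 ]), 'joint_velocities': array([-0.001,  0.002, -0.   , -0.001,  0.   ,  0.002, -0.001]), 'tau': array([ 0.0000e+00, -5.6951e+01, -5.8160e+00, -2.8094e+01,  1.1000e-02,
        1.2000e-02,  0.0000e+00]), 'tcp_pos': array([0.276, 0.588, 0.303]), 'ee_rot': array([ 0.844,  0.536, -0.001,  0.   ]), 'ft_force': array([ 0.092, -0.486, -0.211]), 'wrist_torque': array([-0.046, -0.052,  0.009]), 'gripper_width': np.float64(1.002)}
top 493.79892590191696 318.75033802581004 240.31672957164074 cam [0.28364714 0.03603561 0.98553529] [ 0.19663352 -0.00402352 -0.9804688 ]
side 452.50825970181575 319.6398729956535 242.43006849115082 cam [ 0.04928721 -0.62086885  0.7849997 ] [ 0.40370554  0.62461929 -0.66848529]
wrist 371.64829954431775 307.6246802670823 233.98000657287224 cam [0.20849395 0.6201749  0.37357029] [ 0.26400115 -0.12508184 -0.9563775 ]
```

View pics/top0.png

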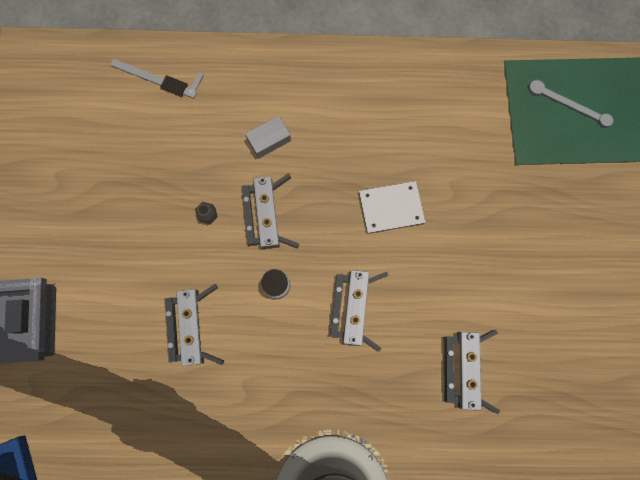

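View pics/side0.png

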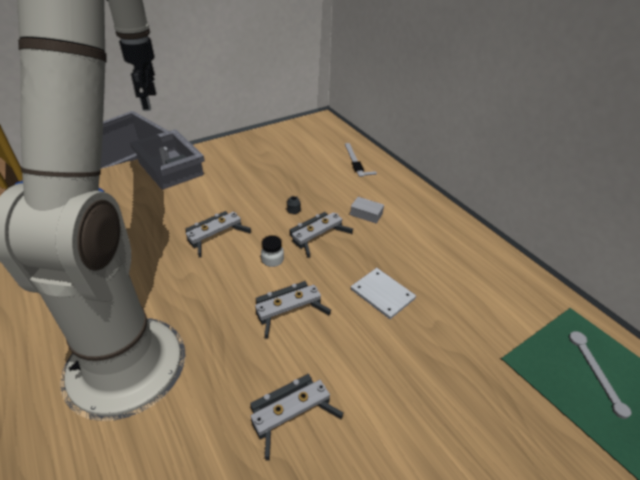

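View pics/wrist0.png

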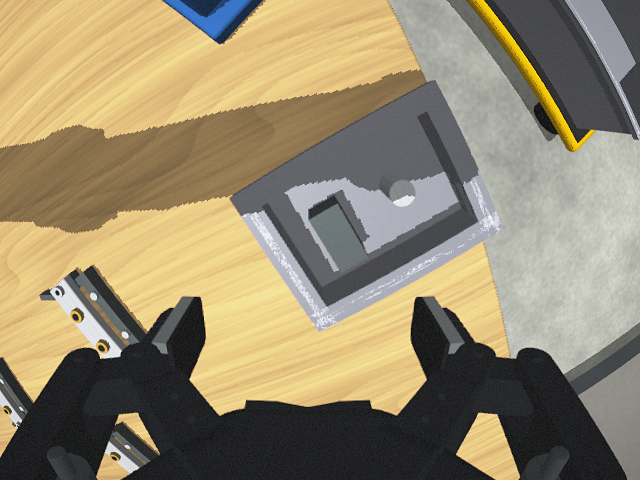

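The top view shows four jig-like things, at px (265,212), (188,327), (356,308) and (470,370). The plate is at (392,207), the block at (268,138), the jar at (275,284) and the nut at (206,213). (265,212) looks farthest from the base. I'll measure all four and crop that one to confirm.

```bash
cat > h.py <<'E'
import numpy as np,cv2
def ray(f,u,v):
    R=cv2.Rodrigues(np.array(f["rvec"]))[0]; C=-R.T@np.array(f["tvec"])
    d=R.T@np.array([(u-f["cx"])/f["fx"],(v-f["cy"])/f["fy"],1]); return C,d
def at(f,u,v,z):
    C,d=ray(f,u,v); return (C+d*(z-C[2])/d[2])
def proj(f,P):
    R=cv2.Rodrigues(np.array(f["rvec"]))[0]; p=R@np.array(P)+np.array(f["tvec"]); return p[0]/p[2]*f["fx"]+f["cx"],p[1]/p[2]*f["fy"]+f["cy"]
def plate_quad(f,z=0.012,near=None,r=None):
    im=f["image"].astype(int); sat=im.max(2)-im.min(2); m=((im.min(2)>150)&(sat<30)).astype(np.uint8)
    m=cv2.morphologyEx(m,cv2.MORPH_CLOSE,np.ones((7,7)))
    c=[k for k in cv2.findContours(m,cv2.RETR_EXTERNAL,cv2.CHAIN_APPROX_NONE)[0]]
    return m,c
E
python3 - <<'E'
import pickle; from h import *
d=pickle.load(open("f0.pkl","rb")); f=d["top"]
for u,v in [(265,212),(188,327),(356,308),(470,370)]:
    P=at(f,u,v,.03); print((u,v),P.round(3),np.hypot(*P[:2]).round(3))
im=f["image"][:,:,::-1]
cv2.imwrite("pics/cropA.png",cv2.resize(im[110:260,180:330],None,fx=4,fy=4,interpolation=cv2.INTER_CUBIC))
cv2.imwrite("pics/cropB.png",cv2.resize(im[160:260,340:440],None,fx=6,fy=6,interpolation=cv2.INTER_CUBIC))
for n in ["top","side"]:
    m,c=plate_quad(d[n])
    for k in c:
        a=cv2.contourArea(k)
        if a>1000: print(n,a,cv2.minAreaRect(k))
E
```

```text
(265, 212) [0.53  0.141 0.03 ] 0.549
(188, 327) [0.301 0.277 0.03 ] 0.41
(356, 308) [ 0.344 -0.042  0.03 ] 0.347
(470, 370) [ 0.233 -0.257  0.03 ] 0.347
top 1156.0 ((344.80078125, 454.73565673828125), (91.4239730834961, 30.684490203857422), 17.904447555541992)
top 1255.0 ((470.7860107421875, 370.51458740234375), (77.3308334350586, 17.547365188598633), 88.83085632324219)
top 1149.5 ((188.0382080078125, 326.9970397949219), (73.6286392211914, 17.103321075439453), 85.60128784179688)
top 1179.5 ((355.97027587890625, 307.2970275878906), (17.51265525817871, 73.03573608398438), 5.710593223571777)
top 2352.0 ((391.74407958984375, 206.39480590820312), (42.3563117980957, 59.2003288269043), 80.07376098632812)
side 2576.5 ((126.40389251708984, 374.41314697265625), (64.36405944824219, 118.69908142089844), 60.546329498291016)
side 1437.0 ((382.8800048828125, 290.6600341796875), (56.20000457763672, 31.200000762939453), 36.86989974975586)
side 2399.5 ((42.020164489746094, 213.44985961914062), (87.62752532958984, 46.25569534301758), 5.964487075805664)
```

View pics/cropA.png

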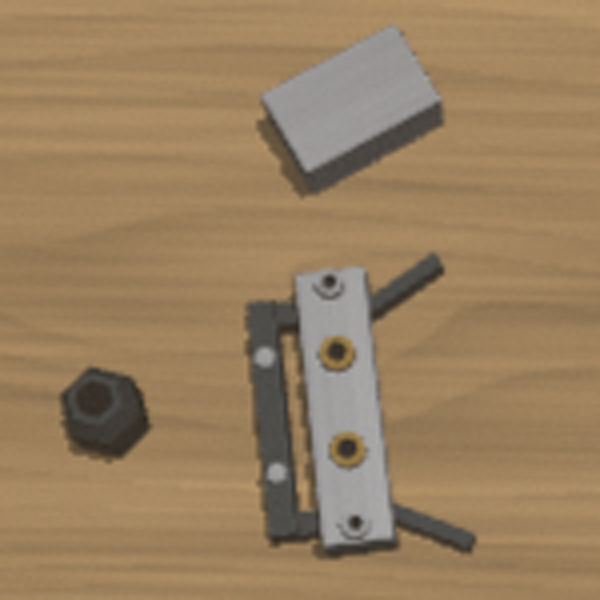

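View pics/cropB.png

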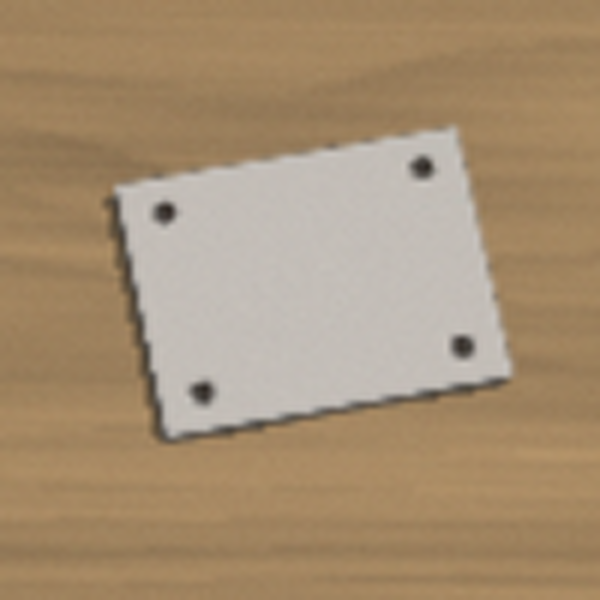

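The crop confirms the jig at (265,212): 0.549 m from the base (the next is 0.41 m), bushes at crop (337,353) and (347,449), lead-ins opening to world −y. The plate's dots sit at crop (165,212), (422,167), (462,346) and (203,392).

```bash
cat >> h.py <<'E'
def dots(f,near,zc=0.012,r=45):
    "subpixel dark dots on light plate, near pixel"
    im=f["image"]; g=cv2.cvtColor(im,cv2.COLOR_RGB2GRAY)
    u0,v0=int(near[0])-r,int(near[1])-r; c=g[max(v0,0):v0+2*r,max(u0,0):u0+2*r]; s=6
    b=cv2.resize(c,None,fx=s,fy=s,interpolation=cv2.INTER_CUBIC)
    hat=cv2.morphologyEx(b,cv2.MORPH_BLACKHAT,cv2.getStructuringElement(cv2.MORPH_ELLIPSE,(41,41)))
    m=(hat>45).astype(np.uint8); n,l,st,ce=cv2.connectedComponentsWithStats(m)
    return [((ce[i][0]+.5)/s-.5+max(u0,0),(ce[i][1]+.5)/s-.5+max(v0,0),st[i][4]) for i in range(1,n) if 150<st[i][4]<1500 and max(st[i][2],st[i][3])<45]
E
python3 - <<'E'
import pickle; from h import *
d=pickle.load(open("f0.pkl","rb")); f=d["top"]; s=d["side"]
q=lambda x,y:((x+.5)/4-.5+180,(y+.5)/4-.5+110)
br=[at(f,*q(*p),.03) for p in [(295,275),(367,267),(397,541),(320,548)]]
bu=[at(f,*q(*p),.037) for p in [(337,353),(347,449)]]
sc=[at(f,*q(*p),.03) for p in [(329,283),(355,523)]]
print("bridge",np.round(br,4),np.mean(br,0).round(4)); 
print("len",np.linalg.norm(br[0]-br[3]),np.linalg.norm(br[1]-br[2]),"w",np.linalg.norm(br[0]-br[1]),np.linalg.norm(br[2]-br[3]))
def ang(v): return np.degrees(np.arctan2(v[1],v[0]))
# bar axis from +x side(top) to bottom; jig +x = rotate
for a,b in [(br[0],br[3]),(br[1],br[2]),(bu[0],bu[1]),(sc[0],sc[1])]: print("jig x dir deg",ang(a-b)+90)
print("bush mid",np.mean(bu,0),"screw mid",np.mean(sc,0))
D=[at(f,(x+.5)/6-.5+340,(y+.5)/6-.5+160,.012) for x,y in [(165,212),(422,167),(462,346),(203,392)]]
print("dots",np.round(D,4),np.mean(D,0)); print("plate dir",ang(D[0]-D[1]),ang(D[3]-D[2]), "sp",np.linalg.norm(D[0]-D[1]),np.linalg.norm(D[0]-D[3]))
for x in dots(f,(392,207)): print("auto",np.round(x,1),at(f,x[0],x[1],.012).round(4))
for x in dots(s,(383,291)): print("side",np.round(x,1),at(s,x[0],x[1],.012).round(4))
E
```

```text
bridge [[0.6    0.167  0.03  ]
 [0.6051 0.1308 0.03  ]
 [0.4643 0.1104 0.03  ]
 [0.46   0.1481 0.03  ]] [0.5323 0.1391 0.03  ]
len 0.14127397102202716 0.14221700737328763 w 0.0365483952354826 0.037944124159840956
jig x dir deg 97.68574883693564
jig x dir deg 98.24559101573495
jig x dir deg 98.17625988903599
jig x dir deg 98.40506463214678
bush mid [0.53308479 0.13971417 0.037     ] screw mid [0.53453026 0.14052977 0.03      ]
dots [[ 0.5761 -0.065   0.012 ]
 [ 0.5942 -0.1532  0.012 ]
 [ 0.5313 -0.1658  0.012 ]
 [ 0.5132 -0.078   0.012 ]] [ 0.55368515 -0.11550848  0.012     ]
plate dir 101.6177366342166 101.60117476721511 sp 0.09002757401229423 0.06416501619960165
auto [409.9 187.5 474. ] [ 0.5941 -0.1532  0.012 ]
auto [367. 195. 456.] [ 0.5759 -0.0648  0.012 ]
auto [416.7 217.3 504. ] [ 0.5312 -0.166   0.012 ]
auto [373.3 225.  508. ] [ 0.5131 -0.0778  0.012 ]
side [377.2 273.  170. ] [ 0.5774 -0.0607  0.012 ]
side [358.8 286.5 208. ] [ 0.5142 -0.0737  0.012 ]
side [353. 290. 197.] [ 0.4965 -0.076   0.012 ]
side [407.1 294.2 212. ] [ 0.5957 -0.1494  0.012 ]
side [359.3 295.  156. ] [ 0.5001 -0.0957  0.012 ]
side [388.8 308.9 233. ] [ 0.5327 -0.1623  0.012 ]
```

Call:
arm_command --commands '[[[0, 0, 0, 0, 0, 0.133], [0, 0, 0, 0, 0, 0.133], [0, 0, 0, 0, 0, 0.133], [0, 0, 0, 0, 0, 0.133], [0, 0, 0, 0, 0, 0.133], [0, 0, 0, 0, 0, 0.133], [0, 0, 0, 0, 0, 0.131]]]' --hand 0.5

```text
time: 0.85
tcp_pos: [0.276, 0.5882, 0.3035]
ee_rot: [0.995, 0.099, -0.0, 0.0]
ft_force: [-0.3, -0.8, 0.5]
gripper_width: 0.499
```

Call:
arm_command --commands '[[[0.007, 0.047, 0, 0, 0, 0], [0.007, 0.047, 0, 0, 0, 0], [0.007, 0.047, 0, 0, 0, 0], [0.007, 0.047, 0, 0, 0, 0], [0.007, 0.047, 0, 0, 0, 0], [0.007, 0.047, 0, 0, 0, 0], [0.007, 0.047, 0, 0, 0, 0], [0.007, 0.047, 0, 0, 0, 0]]]'

```text
time: 1.65
tcp_pos: [0.407, 0.2295, 0.3039]
ee_rot: [0.995, 0.101, 0.0, -0.0]
ft_force: [0.6, -0.1, -0.1]
gripper_width: 0.502
```

Call:
arm_command --commands '[[[0.008, 0.047, 0, 0, 0, 0], [0.008, 0.047, 0, 0, 0, 0], [0.008, 0.047, 0, 0, 0, 0], [0.008, 0.047, 0, 0, 0, 0], [0.008, 0.047, 0, 0, 0, 0], [0.008, 0.047, 0, 0, 0, 0], [0.008, 0.047, 0, 0, 0, 0], [0.008, 0.047, 0, 0, 0, 0]]]'

```text
time: 2.45
tcp_pos: [0.5456, -0.1256, 0.3038]
ee_rot: [0.995, 0.102, -0.0, -0.0]
ft_force: [1.8, -0.5, -0.7]
gripper_width: 0.502
```

Call:
arm_command --commands '[[[0.005, 0.049, 0, 0, 0, 0], [0.005, 0.049, 0, 0, 0, 0], [0, 0, 0.05, 0, 0, 0], [0, 0, 0.05, 0, 0, 0], [0, 0, 0.05, 0, 0, 0], [0, 0, 0.05, 0, 0, 0], [0, 0, 0, 0, 0, 0]]]'

```text
time: 3.15
tcp_pos: [0.5686, -0.2154, 0.095]
ee_rot: [0.995, 0.101, -0.008, -0.003]
ft_force: [-1.7, 0.6, -1.5]
gripper_width: 0.5
```

Run:
```python
from workcell import env
from h import *
import pickle
d={}
for n in ["top","side"]:
    f=env.grab_frame(n); d[n]=f
f=d["side"]; cv2.imwrite("pics/side1.png",cv2.resize(f["image"][200:380,330:530,::-1],None,fx=3,fy=3,interpolation=cv2.INTER_CUBIC))
f=d["top"]; cv2.imwrite("pics/top1.png",cv2.resize(f["image"][100:300,220:500,::-1],None,fx=2.5,fy=2.5,interpolation=cv2.INTER_CUBIC))
pickle.dump(d,open("f1.pkl","wb"))
o=env.get_obs(); print(o["tcp_pos"],o["ft_force"])
t=o["tcp_pos"]; print([np.round(proj(d["side"],t-[0,0,k]),1) for k in (.06,.073,.1)])
```

```text
[ 0.57412735 -0.21773672  0.10315013] [ 0.27594669 -0.04456387  1.21826637]
[array([422.3, 309.2]), array([421.3, 313.2]), array([419.1, 321.1])]
```

View pics/side1.png

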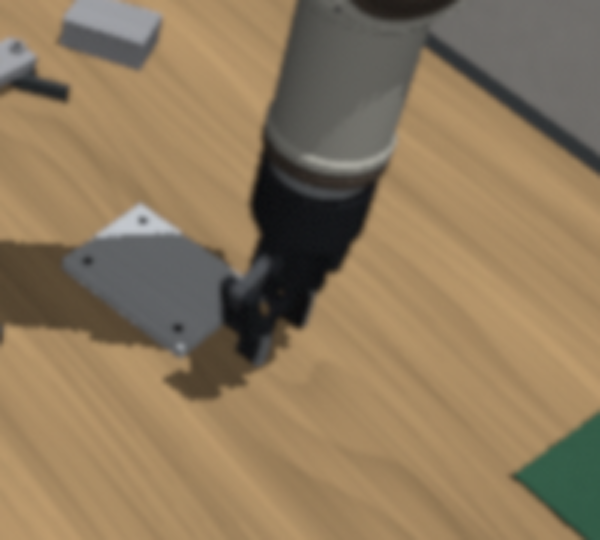

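View pics/top1.png

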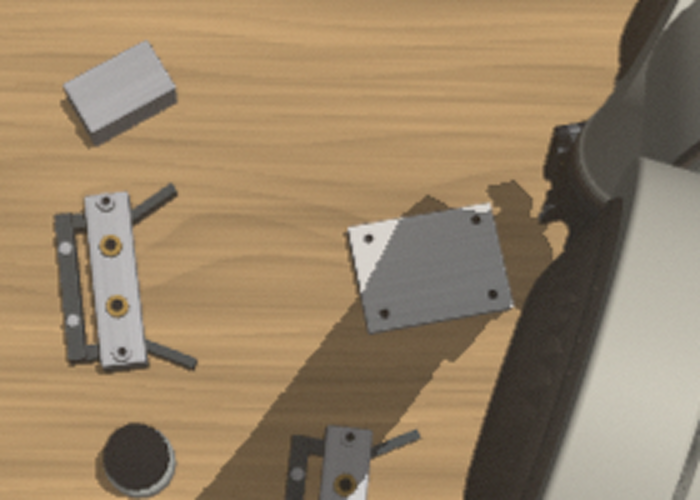

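The side view shows the plate at crop (150,270) unmoved and in the arm's shadow. The fingertips are at about (258,360), behind and above the bench and clear of the plate's rear edge. Next I descend slowly to find the bench by force.

Call:
arm_command --commands '[[[0, 0, 0.008, 0, 0, 0], [0, 0, 0.008, 0, 0, 0], [0, 0, 0.006, 0, 0, 0], [0, 0, 0.002, 0, 0, 0], [0, 0, 0, 0, 0, 0], [0, 0, 0, 0, 0, 0]]]'

```text
time: 3.85
tcp_pos: [0.575, -0.2179, 0.0803]
ee_rot: [0.995, 0.101, 0.0, 0.0]
ft_force: [-0.3, -0.1, 0.2]
gripper_width: 0.5
```

Call:
arm_command --commands '[[[0, 0, 0.002, 0, 0, 0], [0, 0, 0, 0, 0, 0], [0, 0, 0, 0, 0, 0]]]'

```text
time: 4.15
tcp_pos: [0.5748, -0.2179, 0.0779]
ee_rot: [0.995, 0.101, -0.0, -0.0]
ft_force: [0.6, 0.3, 0.1]
gripper_width: 0.504
```

Call:
arm_command --commands '[[[0, 0, 0.002, 0, 0, 0], [0, 0, 0, 0, 0, 0], [0, 0, 0, 0, 0, 0]]]'

```text
time: 4.45
tcp_pos: [0.5748, -0.2179, 0.0757]
ee_rot: [0.995, 0.101, -0.0, -0.0]
ft_force: [-0.1, -0.2, -0.1]
gripper_width: 0.504
```

Call:
arm_command --commands '[[[0, 0, 0.002, 0, 0, 0], [0, 0, 0, 0, 0, 0], [0, 0, 0, 0, 0, 0]]]'

```text
time: 4.75
tcp_pos: [0.5748, -0.2179, 0.0738]
ee_rot: [0.995, 0.101, -0.0, -0.0]
ft_force: [-1.4, -0.2, 0.6]
gripper_width: 0.499
```

Call:
arm_command --commands '[[[0, 0, 0.002, 0, 0, 0], [0, 0, 0, 0, 0, 0], [0, 0, 0, 0, 0, 0]]]'

```text
time: 5.05
tcp_pos: [0.5747, -0.2178, 0.0717]
ee_rot: [0.995, 0.101, -0.0, -0.0]
ft_force: [0.5, -0.2, -0.6]
gripper_width: 0.499
```

Call:
arm_command --commands '[[[0, 0, 0.002, 0, 0, 0], [0, 0, 0, 0, 0, 0], [0, 0, 0, 0, 0, 0]]]'

```text
time: 5.35
tcp_pos: [0.5751, -0.218, 0.0709]
ee_rot: [0.995, 0.101, 0.0, -0.0]
ft_force: [-1.6, 1.5, 8.1]
gripper_width: 0.5
```

Call:
arm_command --commands '[[[0, 0, 0.002, 0, 0, 0], [0, 0, 0, 0, 0, 0], [0, 0, 0, 0, 0, 0]]]'

```text
time: 5.65
tcp_pos: [0.5751, -0.218, 0.0708]
ee_rot: [0.995, 0.101, 0.0, -0.0]
ft_force: [-7.3, 2.8, 23.1]
gripper_width: 0.502
```

Bench contact is at TCP z ≈ 0.071. I raise the tips about 4.5 mm off the bench and approach the rear edge.

Call:
arm_command --commands '[[[0, 0, -0.004, 0, 0, 0], [0, 0, -0.004, 0, 0, 0], [0, 0, 0, 0, 0, 0], [0, -0.008, 0, 0, 0, 0], [0, -0.008, 0, 0, 0, 0], [0, -0.008, 0, 0, 0, 0], [0, -0.004, 0, 0, 0, 0], [0, 0, 0, 0, 0, 0]]]'

```text
time: 6.45
tcp_pos: [0.5691, -0.189, 0.0757]
ee_rot: [0.995, 0.102, -0.0, -0.0]
ft_force: [0.1, -0.3, 0.8]
gripper_width: 0.5
```

Call:
arm_command --commands '[[[0, -0.004, 0, 0, 0, 0], [0, -0.004, 0, 0, 0, 0], [0, -0.004, 0, 0, 0, 0], [0, 0, 0, 0, 0, 0]]]'

```text
time: 6.85
tcp_pos: [0.5667, -0.1784, 0.0759]
ee_rot: [0.995, 0.101, -0.0, -0.0]
ft_force: [-0.5, -0.3, -0.6]
gripper_width: 0.5
```

```bash
cat > look.py <<'E'
import sys; from workcell import env
from h import *
k=sys.argv[1]
f=env.grab_frame("top"); cv2.imwrite(f"pics/top{k}.png",cv2.resize(f["image"][100:300,220:500,::-1],None,fx=2.5,fy=2.5,interpolation=cv2.INTER_CUBIC))
J=np.array([.5327,.1394]); a=np.radians(98.1); ex=np.array([np.cos(a),np.sin(a)]); ey=np.array([-ex[1],ex[0]])
for x in dots(f,(340,210),r=90):
    P=at(f,x[0],x[1],.012)[:2]-J; print("px",np.round(x,1),"jig mm",np.round([P@ex*1e3,P@ey*1e3],1))
o=env.get_obs(); t=o["tcp_pos"]; P=t[:2]-J; q=o["ee_rot"]
print(o["time"],"tcp",t.round(4),"jig mm",P@ex*1e3,P@ey*1e3,"hand heading rel jig deg",np.degrees(2*np.arctan2(q[1],q[0]))+90-98.1,o["ft_force"].round(1))
E
python3 look.py 2
```

```text
px [261.8 179.9 351. ] jig mm [  2.5 -71.4]
px [261.3 183.2 228. ] jig mm [  4.2 -64.5]
px [407.5 187.8 270. ] jig mm [-293.3  -19.5]
px [356.  195.6 363. ] jig mm [-185.8  -15.3]
px [364.6 195.5 309. ] jig mm [-203.2  -13.5]
px [263.7 197.3 580. ] jig mm [  2.2 -33.9]
px [266.3 221.6 656. ] jig mm [ 2.1 17.5]
px [371.  225.5 318. ] jig mm [-207.3   50.4]
px [268.4 240.2 373. ] jig mm [ 1.8 56.2]
px [359.6 274.4 189. ] jig mm [-171.   146.4]
px [370.1 280.2 620. ] jig mm [-190.1  160.4]
px [357.7 293.3 755. ] jig mm [-162.2  183.2]
6.9 tcp [ 0.5667 -0.1784  0.0759] jig mm -319.4524512014097 11.07736276907906 hand heading rel jig deg 3.5441219469999226 [-0.3  1.   0.1]
```

View pics/top2.png

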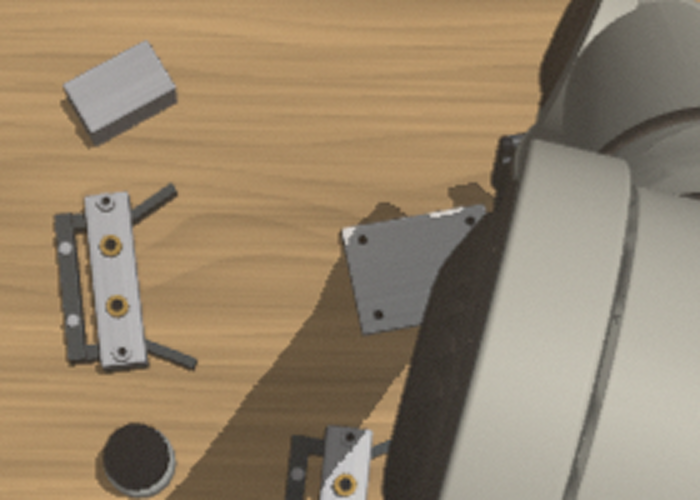

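The top view shows the plate's front dots at px (364.6,195.5) and (371,225.5). It has slid about 5 mm, so contact is made, heading +3.6°. I push on while turning the heading.

Call:
arm_command --commands '[[[0, -0.005, 0, 0, 0, 0.01], [0, -0.005, 0, 0, 0, 0.02], [0, -0.005, 0, 0, 0, 0.02], [0, -0.005, 0, 0, 0, 0.02], [0, -0.005, 0, 0, 0, 0.02], [0, -0.005, 0, 0, 0, 0.02], [0, -0.005, 0, 0, 0, 0.02], [0, -0.005, 0, 0, 0, 0.02]]]'

```text
time: 7.7
tcp_pos: [0.5611, -0.1387, 0.0759]
ee_rot: [1.0, 0.026, -0.0, 0.0]
ft_force: [-0.8, -2.6, 1.0]
gripper_width: 0.499
```

Call:
arm_command --commands '[[[0, -0.005, 0, 0, 0, 0], [0, -0.005, 0, 0, 0, 0], [0, -0.005, 0, 0, 0, 0], [0, -0.005, 0, 0, 0, 0], [0, -0.004, 0, 0, 0, 0], [0, -0.002, 0, 0, 0, 0], [0, 0, 0, 0, 0, 0]]]'

```text
time: 8.4
tcp_pos: [0.5597, -0.1124, 0.0758]
ee_rot: [1.0, 0.027, -0.0, -0.0]
ft_force: [0.3, -0.1, -0.2]
gripper_width: 0.502
```

```bash
python3 look.py 3
```

```text
px [261.8 179.9 332. ] jig mm [  2.5 -71.4]
px [261.4 183.3 199. ] jig mm [  4.  -64.3]
px [263.7 197.4 551. ] jig mm [  2.2 -33.8]
px [266.3 221.6 629. ] jig mm [ 2.1 17.5]
px [268.4 240.2 356. ] jig mm [ 1.7 56.1]
px [347.7 271.7 167. ] jig mm [-148.3  138.2]
8.45 tcp [ 0.5597 -0.1124  0.0758] jig mm -253.12516619490071 8.770864256788137 hand heading rel jig deg -5.031054696064203 [ 0.1 -0.7 -0. ]
```

View pics/top3.png

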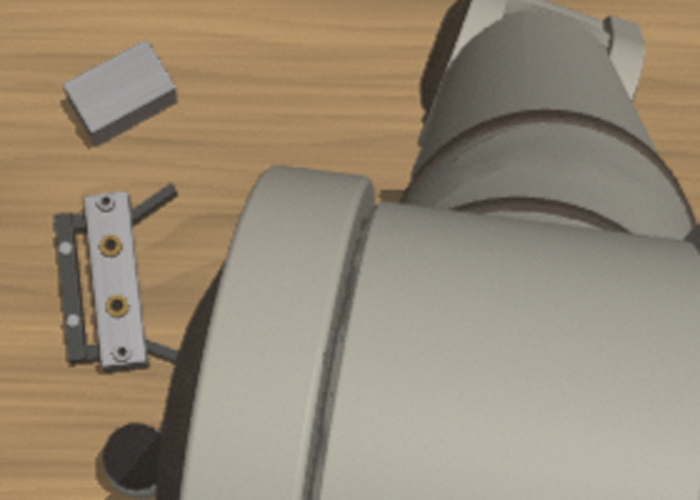

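The arm now hides the plate from the top camera, so I look with side and wrist.

```bash
cat > look2.py <<'E'
import sys; from workcell import env
from h import *
k=sys.argv[1]
f=env.grab_frame("side"); cv2.imwrite(f"pics/sideL{k}.png",cv2.resize(f["image"][180:340,260:460,::-1],None,fx=4,fy=3.75,interpolation=cv2.INTER_CUBIC)[:600])
cv2.imwrite(f"pics/sideraw{k}.png",f["image"][:,:,::-1])
w=env.grab_frame("wrist"); cv2.imwrite(f"pics/wrist{k}.png",w["image"][:,:,::-1])
import pickle; pickle.dump((f,w),open(f"f{k}.pkl","wb"))
E
python3 look2.py 3
```

```text
(no output)
```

View pics/sideL3.png

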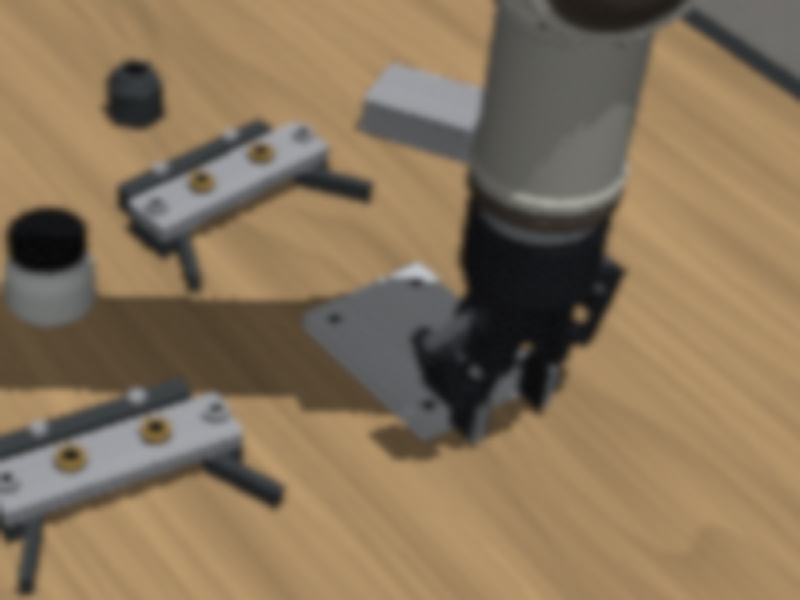

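View pics/wrist3.png

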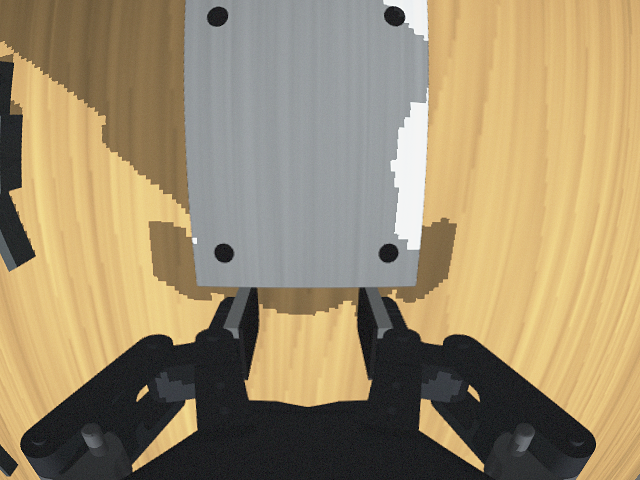

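The wrist view shows all four dots, at (218,16), (395,16), (388,253) and (224,253), with the plate square on both fingertips. The side view shows its front dots at crop (335,318) and (416,284). The next script measures both views.

```bash
cat >> h.py <<'E'
J=np.array([.5327,.1394]); _a=np.radians(98.1); ex=np.array([np.cos(_a),np.sin(_a)]); ey=np.array([-ex[1],ex[0]])
def jig(P): P=np.asarray(P)[:2]-J; return np.array([P@ex,P@ey])*1e3
def wat(f,u,v,z):
    K=np.array([[f["fx"],0,f["cx"]],[0,f["fy"],f["cy"]],[0,0,1]])
    p=cv2.fisheye.undistortPoints(np.array([[[u,v]]],float),K,np.zeros(4))[0,0]
    R=cv2.Rodrigues(np.array(f["rvec"]))[0]; C=-R.T@np.array(f["tvec"]); d=R.T@np.array([p[0],p[1],1]); return C+d*(z-C[2])/d[2]
def wplate(f,pts):
    "pts: front-left, front-right, rear-right, rear-left dots"
    Q=np.array([jig(wat(f,*p,.012)) for p in pts]); F=Q[:2].mean(0);B=Q[2:].mean(0); v=F-B
    print("dots",Q.round(1).tolist(),"spac",np.linalg.norm(v).round(1),np.linalg.norm(Q[0]-Q[1]).round(1)); print("centre",Q.mean(0).round(1),"ang",np.degrees(np.arctan2(v[1],v[0])).round(2))
E
python3 - <<'E'
import pickle; from h import *
f,w=pickle.load(open("f3.pkl","rb"))
wplate(w,[(218,16),(395,16),(388,253),(224,253)])
for x,y in [(335,318),(416,284),(428,405)]: print("side",jig(at(f,(x+.5)/4-.5+260,(y+.5)/3.75-.5+180,.012)).round(1))
E
```

```text
dots [[-133.9, 31.0], [-139.6, -33.0], [-229.7, -24.7], [-224.1, 39.1]] spac 90.5 64.3
centre [-181.8    3.1] ang -5.19
side [-132.5   27.7]
side [-140.1  -33.2]
side [-222.4   36.6]
```

Call:
arm_command --commands '[[[0, -0.004, 0, 0, 0, 0], [0, -0.006, 0, 0, 0, 0], [0, -0.006, 0, 0, 0, 0], [0, -0.006, 0, 0, 0, 0], [0, -0.006, 0, 0, 0, 0], [0, -0.006, 0, 0, 0, 0], [0, -0.006, 0, 0, 0, 0], [0, -0.006, 0, 0, 0, 0]]]'

```text
time: 9.35
tcp_pos: [0.5572, -0.0666, 0.0759]
ee_rot: [1.0, 0.027, -0.0, -0.0]
ft_force: [0.1, -0.8, -1.2]
gripper_width: 0.502
```

Call:
arm_command --commands '[[[0, -0.006, 0, 0, 0, 0], [0, -0.006, 0, 0, 0, 0], [0, -0.005, 0, 0, 0, -0.01], [0, -0.005, 0, 0, 0, -0.015], [0, -0.005, 0, 0, 0, -0.015], [0, -0.003, 0, 0, 0, -0.01], [0, 0, 0, 0, 0, 0]]]'

```text
time: 10.05
tcp_pos: [0.5554, -0.0365, 0.0759]
ee_rot: [0.999, 0.052, -0.0, -0.0]
ft_force: [0.9, 0.4, 0.7]
gripper_width: 0.499
```

```bash
python3 look2.py 4; python3 look.py 4|tail -1
```

```text
10.2 tcp [ 0.5553 -0.0371  0.0759] jig mm -177.97296410049432 2.4565124800339886 hand heading rel jig deg -2.1972325113899416 [ 0.6 -0.8 -0.2]
```

View pics/wrist4.png

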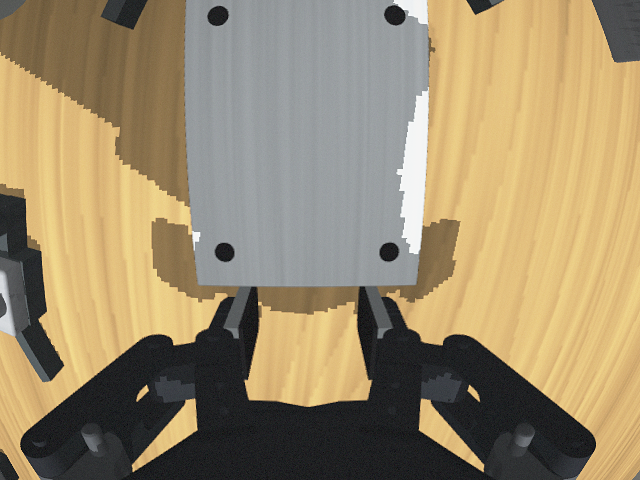

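View pics/sideL4.png

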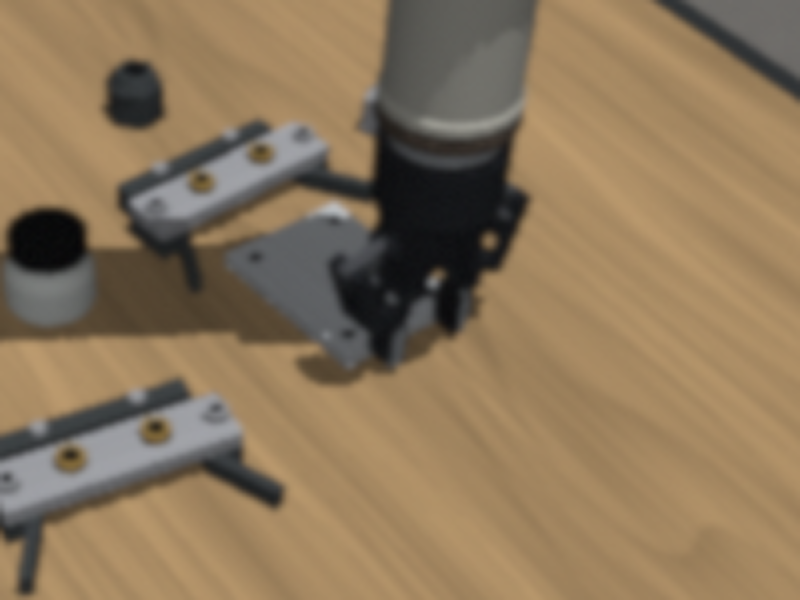

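Wrist view: the plate dots are at (218,15), (395,15), (389,252) and (224.5,252). Both lead-in ends now show, the left at (103,17)–(133,28) and the right at (475,13), with the plate between them.

Run:
```python
import pickle; from h import *
f,w=pickle.load(open("f4.pkl","rb"))
wplate(w,[(218,15),(395,15),(389,252),(224.5,252)])
for p in [(103,17),(133,28),(475,13)]: print("lead end wrist",p,jig(wat(w,*p,.016)).round(1))
cv2.imwrite("pics/wc4.png",cv2.resize(w["image"][:60,80:560,::-1],(800,100)))
t=pickle.load(open("f1.pkl","rb"))["top"]
# lead-in ends top view, crop top1 /2.5+(220,100)
for x,y in [(175,186),(178,193),(194,369),(198,359)]: print("lead end top",jig(at(t,(x+.5)/2.5-.5+220,(y+.5)/2.5-.5+100,.016)).round(1))
```

```text
dots [[-59.1, 30.4], [-61.6, -33.9], [-152.1, -30.5], [-149.7, 33.8]] spac 90.6 64.4
centre [-105.7   -0. ] ang -2.12
lead end wrist (103, 17) [-52.   76.5]
lead end wrist (133, 28) [-59.8  62.9]
lead end wrist (475, 13) [-58.9 -64.4]
lead end top [-55.9 -75.8]
lead end top [-57.7 -69.5]
lead end top [-54.4  78.2]
lead end top [-58.4  70.5]
```

View pics/wc4.png

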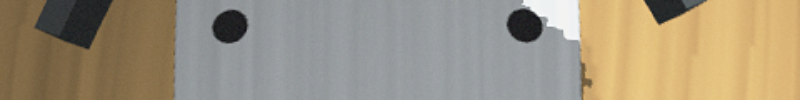

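Wrist and top agree: plate centre (−105.7, 0.0) mm in the jig frame, −2.1°, lead-in ends symmetric about y ≈ −0.7. I straighten and enter.

Call:
arm_command --commands '[[[0.0003, -0.004, 0, 0, 0, -0.009], [0.0003, -0.005, 0, 0, 0, -0.009], [0.0003, -0.005, 0, 0, 0, -0.009], [0.0003, -0.005, 0, 0, 0, -0.009], [0.0003, -0.005, 0, 0, 0, 0], [0.0003, -0.005, 0, 0, 0, 0], [0, -0.004, 0, 0, 0, 0], [0, 0, 0, 0, 0, 0]]]'

```text
time: 11.0
tcp_pos: [0.5529, -0.0031, 0.0759]
ee_rot: [0.998, 0.07, -0.0, -0.0]
ft_force: [0.2, 0.1, 0.2]
gripper_width: 0.502
```

```bash
python3 look2.py 5; python3 look.py 5|tail -1
```

```text
11.15 tcp [ 0.5528 -0.0037  0.0758] jig mm -144.5308700358185 0.227005982788546 hand heading rel jig deg -0.10340879997244201 [ 0.   0.5 -0.5]
```

View pics/wrist5.png

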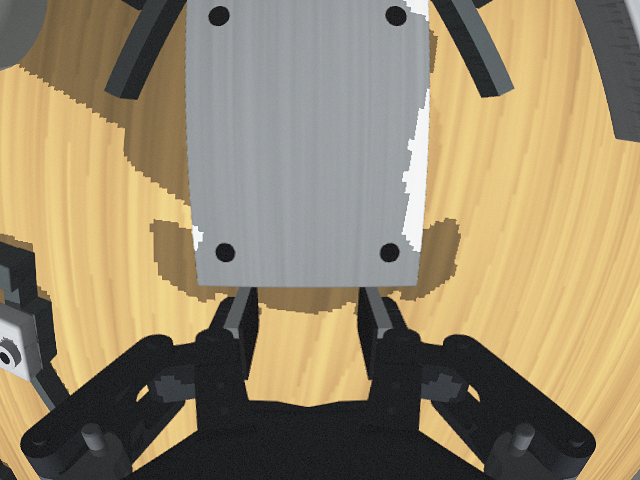

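View pics/sideL5.png

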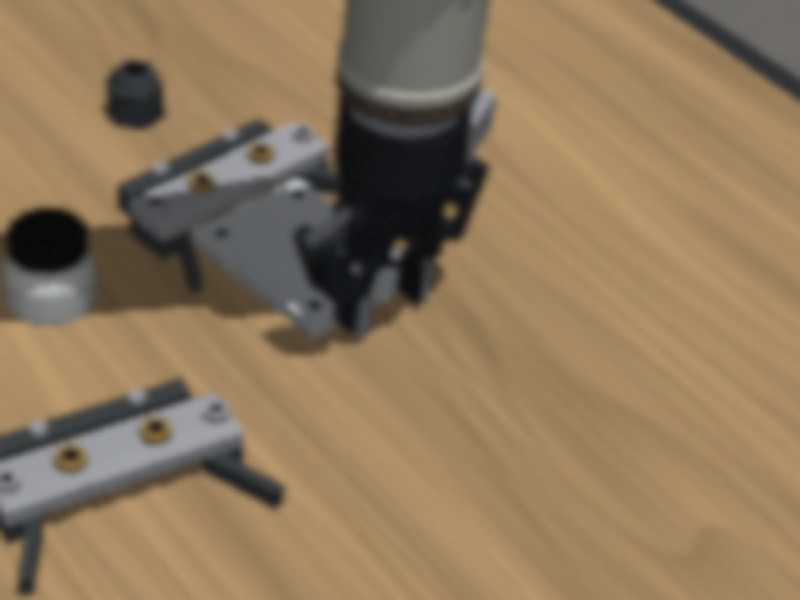

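The plate's leading end is at the bridge, between the lead-ins, whose inner ends are at (138,100) and (482,97). Dots are at (219,15), (396,15), (389.5,252) and (225,252).

Run:
```python
import pickle; from h import *
f,w=pickle.load(open("f5.pkl","rb"))
wplate(w,[(219,15),(396,15),(389.5,252),(225,252)])
for p in [(105,91),(138,100),(482,97),(514,88),(168,28),(448,22)]: print("lead wrist",p,jig(wat(w,*p,.016)).round(1))
```

```text
dots [[-26.8, 32.1], [-26.9, -32.2], [-117.4, -32.0], [-117.4, 32.3]] spac 90.5 64.3
centre [-72.1   0.1] ang -0.14
lead wrist (105, 91) [-51.8  77.1]
lead wrist (138, 100) [-57.   62.6]
lead wrist (482, 97) [-55.9 -64.7]
lead wrist (514, 88) [-50.6 -78.9]
lead wrist (168, 28) [-30.9  50.4]
lead wrist (448, 22) [-28.6 -51. ]
```

Call:
arm_command --commands '[[[0.0002, -0.004, 0, 0, 0, -0.002], [0.0002, -0.005, 0, 0, 0, -0.002], [0.0002, -0.005, 0, 0, 0, -0.002], [0.0002, -0.005, 0, 0, 0, -0.002], [0, -0.005, 0, 0, 0, 0], [0, -0.005, 0, 0, 0, 0], [0, -0.004, 0, 0, 0, 0], [0, 0, 0, 0, 0, 0]]]'

```text
time: 11.95
tcp_pos: [0.5489, 0.0297, 0.0759]
ee_rot: [0.997, 0.074, -0.0, -0.0]
ft_force: [-0.1, 0.6, -0.3]
gripper_width: 0.5
```

Call:
arm_command --commands '[[[0, -0.003, 0, 0, 0, 0], [0, -0.002, 0, 0, 0, 0], [0, -0.002, 0, 0, 0, 0], [0, 0, 0, 0, 0, 0], [0, 0, 0, 0, 0, 0]]]'

```text
time: 12.45
tcp_pos: [0.5481, 0.0355, 0.0759]
ee_rot: [0.997, 0.073, 0.0, -0.0]
ft_force: [0.2, -0.6, 0.3]
gripper_width: 0.501
```

Call:
arm_command --commands '[[[0, -0.001, 0, 0, 0, 0], [0, -0.001, 0, 0, 0, 0], [0, 0, 0, 0, 0, 0], [0, 0, 0, 0, 0, 0]]]'

```text
time: 12.85
tcp_pos: [0.5478, 0.0373, 0.0759]
ee_rot: [0.997, 0.073, 0.0, -0.0]
ft_force: [1.1, -1.7, 1.5]
gripper_width: 0.497
```

Call:
arm_command --commands '[[[0, -0.001, 0, 0, 0, 0], [0, -0.001, 0, 0, 0, 0], [0, 0, 0, 0, 0, 0], [0, 0, 0, 0, 0, 0]]]'

```text
time: 13.25
tcp_pos: [0.5475, 0.0394, 0.0759]
ee_rot: [0.997, 0.074, 0.0, -0.0]
ft_force: [0.3, -1.9, 1.1]
gripper_width: 0.5
```

Call:
arm_command --commands '[[[0, -0.001, 0, 0, 0, 0], [0, -0.001, 0, 0, 0, 0], [0, 0, 0, 0, 0, 0], [0, 0, 0, 0, 0, 0]]]'

```text
time: 13.65
tcp_pos: [0.5472, 0.0414, 0.0759]
ee_rot: [0.997, 0.073, 0.0, -0.0]
ft_force: [0.6, -1.8, 0.6]
gripper_width: 0.501
```

Call:
arm_command --commands '[[[0, -0.001, 0, 0, 0, 0], [0, -0.001, 0, 0, 0, 0], [0, 0, 0, 0, 0, 0], [0, 0, 0, 0, 0, 0]]]'

```text
time: 14.05
tcp_pos: [0.5471, 0.0416, 0.0759]
ee_rot: [0.997, 0.073, 0.0, 0.001]
ft_force: [1.3, -5.6, 0.3]
gripper_width: 0.496
```

Call:
arm_command --commands '[[[0, -0.001, 0, 0, 0, 0], [0, 0, 0, 0, 0, 0], [0, 0, 0, 0, 0, 0]]]'

```text
time: 14.35
tcp_pos: [0.5471, 0.0417, 0.076]
ee_rot: [0.997, 0.073, 0.0, 0.001]
ft_force: [1.0, -7.4, 0.1]
gripper_width: 0.502
```

The advance has stopped and the force is rising, so the plate is against the stop. I press a little more to seat it square, then look.

Call:
arm_command --commands '[[[0, -0.001, 0, 0, 0, 0], [0, -0.001, 0, 0, 0, 0], [0, -0.001, 0, 0, 0, 0], [0, 0, 0, 0, 0, 0], [0, 0, 0, 0, 0, 0]]]'

```text
time: 14.85
tcp_pos: [0.547, 0.042, 0.076]
ee_rot: [0.997, 0.072, 0.001, 0.003]
ft_force: [1.8, -13.0, 0.7]
gripper_width: 0.501
```

```bash
python3 look2.py 6; python3 look.py 6|tail -1
```

```text
15.0 tcp [0.547 0.042 0.076] jig mm -98.45659006511066 -0.46885004091828164 hand heading rel jig deg 0.10846020109727306 [  1.2 -12.8   0.7]
```

View pics/wrist6.png

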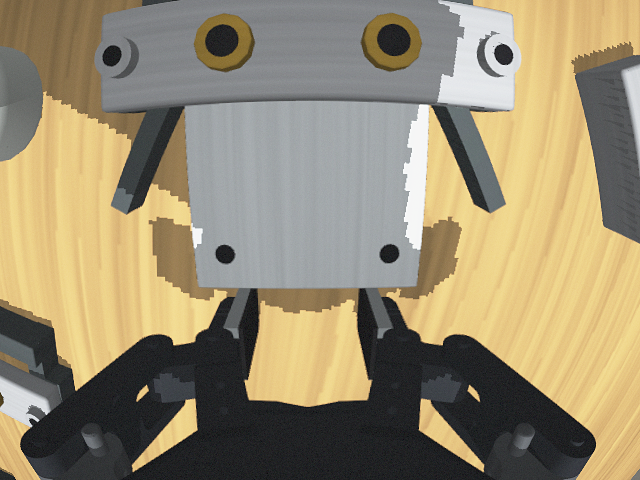

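View pics/sideL6.png

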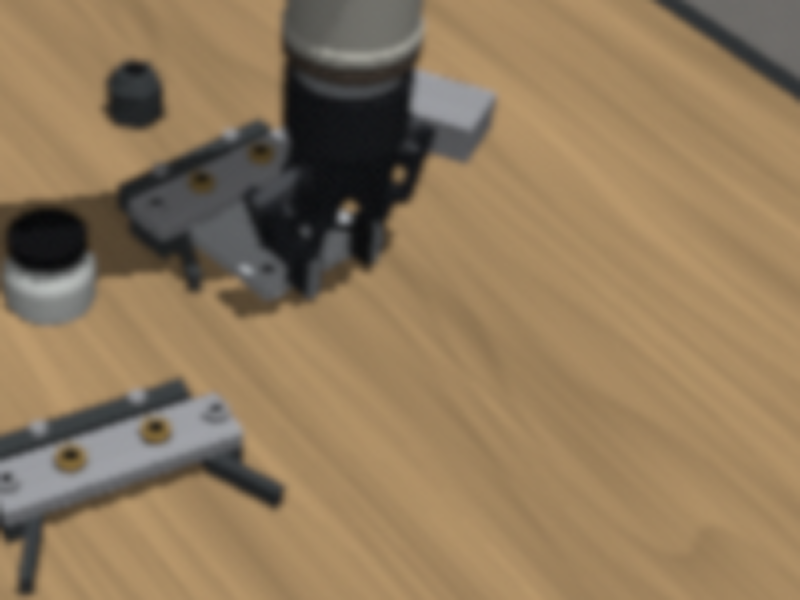

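The plate is under the bridge, with rear dots at (225,254) and (389.5,254) and bushes at (224,41) and (391,40). I check squareness and depth relative to the jig.

Run:
```python
import pickle; from h import *
f,w=pickle.load(open("f6.pkl","rb"))
d=[wat(w,225,254,.012),wat(w,389.5,254,.012)]; b=[wat(w,224,41,.037),wat(w,391,40,.037)]; s=[wat(w,112,55,.030),wat(w,503,54,.030)]
for n,q in(("rear dots",d),("bush",b),("screw",s)):
    v=q[1]-q[0]; print(n,[jig(x).round(1).tolist() for x in q],"ang",np.degrees(np.arctan2(v[1],v[0])).round(2)+90)
```

```text
rear dots [[-73.0, 31.8], [-72.9, -32.6]] ang 98.2
bush [[2.1, 24.1], [2.5, -24.8]] ang 98.58
screw [[3.7, 65.4], [4.3, -66.1]] ang 98.36
```

The rear dots are 75.2 mm behind the bushes (75 expected), and the angle matches within about 0.3°. I back off, lift and clear the view.

Call:
arm_command --commands '[[[0, 0.004, 0, 0, 0, 0], [0, 0.006, 0, 0, 0, 0], [0, 0.02, 0, 0, 0, 0], [0, 0.03, 0, 0, 0, 0], [0, 0.02, -0.01, 0, 0, 0], [0, 0, -0.04, 0, 0, 0], [0, 0, -0.05, 0, 0, 0], [0, 0, -0.05, 0, 0, 0]]]'

```text
time: 15.8
tcp_pos: [0.5572, -0.0311, 0.2268]
ee_rot: [0.997, 0.074, -0.001, -0.001]
ft_force: [1.0, 0.1, 0.1]
gripper_width: 0.501
```

Call:
arm_command --commands '[[[0, 0.04, -0.03, 0, 0, 0], [0, 0.05, 0, 0, 0, 0], [0, 0.05, 0, 0, 0, 0], [0, 0.05, 0, 0, 0, 0], [0, 0.03, 0, 0, 0, 0], [0, 0, 0, 0, 0, 0], [0, 0, 0, 0, 0, 0]]]'

```text
time: 16.5
tcp_pos: [0.5901, -0.2492, 0.2553]
ee_rot: [0.997, 0.073, -0.0, -0.001]
ft_force: [-0.3, 0.6, -0.6]
gripper_width: 0.505
```

```bash
python3 look2.py 7; python3 look.py 7; python3 -c "
import cv2;i=cv2.imread('pics/sideraw7.png')[170:300,230:420];cv2.imwrite('pics/sc7.png',cv2.resize(i,None,fx=4,fy=4,interpolation=2))"
```

```text
px [261.8 179.9 361. ] jig mm [  2.5 -71.3]
px [261.2 183.1 260. ] jig mm [  4.3 -64.6]
px [301.1 193.5 481. ] jig mm [-74.5 -33.1]
px [263.7 197.3 592. ] jig mm [  2.3 -33.9]
px [254.9 199.4 265. ] jig mm [ 20.5 -31.7]
px [257.  219.4 286. ] jig mm [20.4 10.8]
px [266.3 221.6 673. ] jig mm [ 2.1 17.5]
px [304.8 223.7 531. ] jig mm [-74.8  30.9]
px [257.8 225.6 166. ] jig mm [19.9 23.8]
px [268.4 240.2 385. ] jig mm [ 1.8 56.2]
px [359.6 274.4 211. ] jig mm [-171.   146.4]
16.65 tcp [ 0.5907 -0.2469  0.2556] jig mm -390.58113303795255 -3.031232627786176 hand heading rel jig deg 0.5101799234520286 [-0.  -0.1  0. ]
```

View pics/top7.png

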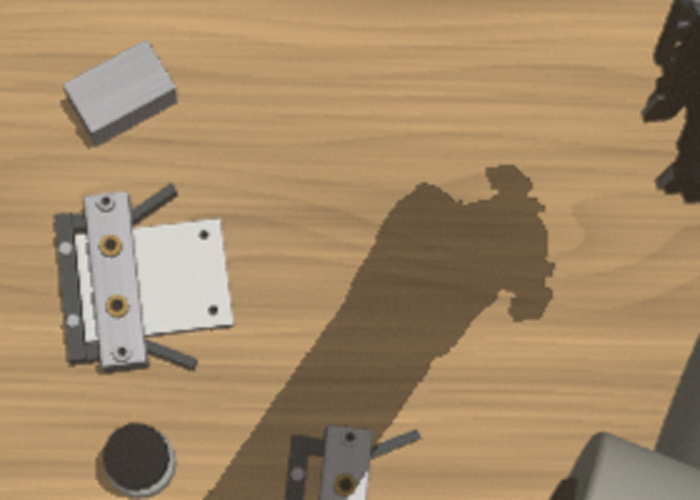

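View pics/sc7.png

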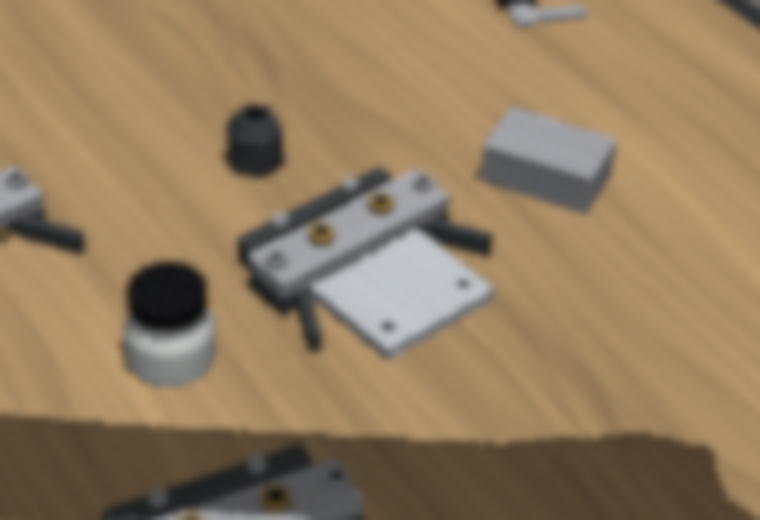

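The top view shows the plate home: rear dots at px (301.1,193.5) and (304.8,223.7) read jig x −74.5 and −74.8 (−75 wanted). No gap shows at the stop, the bystanders are unmoved and the hand is clear, so I hand in.

```bash
python3 -c "
from workcell import env
print(env.hand_in())"
```

```text
the job is handed in; nothing more can be done
None
```

The plate is in the jig farthest from the base, fully home against the end stop. I pushed it flat along the bench with both half-open fingertips, turning it slightly to centre it on the channel, then seated it against the stop with about 13 N. The hand was then backed off and lifted clear, and the job was handed in at about 16.7 s; no verdict is reported.

**Depth:** The rear dots read jig x −74.5 and −74.8 mm from the top camera (−75 means home). The wrist camera put them 75.2 mm behind the bushes.

**Squareness:** The plate's angle agreed with the jig within about 0.2–0.4°, which is about as fine as I can measure. It sits about 1 mm to one side of the centre line, within the channel's 4 mm play each side.

**Bystanders:** The block and jar look unmoved in the final top view, and the nut in the final side view. I compared these by eye and did not measure them.

**Disagreements:** The side camera's plate positions differed from the top camera's by up to about 4.5 mm. I relied on the top and wrist views, which agreed within about 2 mm.

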